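# Tuck the flashing under the nest-box roof shingle and hold it pressed down

## Task

Pick up the aluminium flashing by its batten and slide the wide flange of the sheet squarely under the free lip of the middle shingle on the nest-box roof panel, centred on the shingle and about 25 mm in, without lifting the shingle. Then press the flashing gently flat on the roof deck so that the sprung panel sinks about 4 mm, and finish while still holding it pressed down: do not let go. Leave the other things on the table where they are.

Things in the scene. Friction and masses are not known exactly. Their poses are not given: they have to be found in the camera images.
- flashing: Loose aluminium sheet 110x110x3 mm, ~0.15 kg, with an upright dark wooden batten on top as grip: 12 mm thick (along x), 80 mm long (y), from 3 to 39 mm height. Origin: sheet's underside, under the batten's middle. x points to the wide flange, to be tucked in: sheet x -40 to +70, y -55 to +55 mm; z up. Starts flat on the table, wide flange away from the robot; the jig is on the other side.
- edge_left (a point): Point on the underside of the flashing's leading edge, at x = +70, y = +50 mm of the flashing; same axes.
- edge_right (a point): Point on the underside of the flashing's leading edge, at x = +70, y = -50 mm of the flashing; same axes.
- jig: Fixed assembly jig: plywood base 220 x 220 x 14 mm, origin at its underside's centre on the table, x towards the rear (hinge side) of the roof, z up. Four rubber buffers carry a sprung bed with the roof panel; all turns with it.
- roof: Roof panel on the jig: plank deck 220x220x14 mm, origin at its underside's centre, axes as the jig's. Deck top 50 mm above the table (unpressed), bare for x -110 to +20 mm. From x +20 back lie lapped wooden shingles, 8 mm clear above the deck, 6 mm thick (top 64 mm above the table), an upper course from x +64 (top 70 mm). The slot below is 8 mm high, 40 mm deep, then a spacer stops it.
- lap (a point): Point on the deck's top surface straight below the middle of the shingle's free lip (x = +20, y = 0, z = +14 mm of the roof). x points into the slot, the direction in which to tuck; y along the lip, z up. It sinks with the roof.
- shingle (a joint): Lift of the middle shingle (134 mm wide along the lip, 76 mm deep, fixed ones of the same height beside it), hinged along its rear edge 75 mm behind the lip: 0 lying down, positive (rad) when the lip is lifted; 0.1 rad is 7.5 mm. A light spring holds it down: about 1.5 N at the lip starts to lift it.
- shingle_lip (a point): Middle of the free lip of the middle shingle, at half its thickness (11 mm above the deck when down).
- bed (a joint): How far the roof panel is pressed down on its springs: 0 (up) to 0.008 m (hard stop). The roof, the shingles and the slot sink together. It begins to sink under about 1 N beyond the flashing's own weight and then yields 1 mm per 1.5 N: about 7 N at 4 mm.
- pebble_a: Bystander: grey pebble, 30 mm across, 16 mm high, between the jig and the flashing; origin under its centre.
- pebble_b: Bystander: pale pebble, 26 mm across, 13 mm high, between the jig and the flashing; origin under its centre.
- spool: Bystander: small wooden spool, 34 mm across, 36 mm high, between the jig and the flashing; origin under its centre.
- mug: Bystander: white mug, 80 mm across, 90 mm high, at the back; origin under its centre.
- brush_jar: Bystander: glass jar 72 mm across with brushes standing in it, 180 mm high, at the back; origin under its centre.
- hammer: Bystander: hammer 260 mm long, lying at the back.
- egg_box: Bystander: cardboard egg box 100 x 240 x 65 mm at the left side; origin under its centre.
Things that resemble listed ones, but are neither listed nor needed, are in the scene too. There is more than one size of the flashing; the one meant has the size given above.

How it is judged:
By the outcome, as a careful person would: the job done as asked, in the order asked, and still so for the second after the job is handed in, while the arm keeps its last pose, push and grip.
It also fails if it takes over 45 s, if anything falls off the work surface, if the arm or the gripper's body presses on something with over 40 N, if the wrist force passes 120 N, or if a joint passes its speed limit or range.

## Robot

A 6-joint arm with a two-finger parallel gripper is mounted at the origin on the work surface. World frame = base frame: x ahead of the robot, y to its left, z up, the work surface at z = 0. Lengths are in m, angles in rad, forces in N, time in s.
With the tool pointing down it reaches from about 0.4 to 0.825 m from the base axis. Payload 7 kg.
Tool frame: the origin (TCP) lies midway between the tips of the shut fingers; the grasp point (between the pads) lies 19 mm behind it; z points along the fingers, y is the direction in which the jaws open and shut (so a half turn about z gives the same grasp; the last joint's range is limited). The gripper opens to 85 mm and grips with 20 to 120 N. Pads are 22 mm wide; open, the fingers measure 114 mm over their backs; the gripper's body (76 mm by 85 mm) begins 54 mm behind the grasp point. The pads swing forward as they close: fully open they stand 13 mm farther back than shut.
Start: joints at [-1.029, 0.359, 0.012, 0, -1.224, -0.288], TCP at [0.169, -0.653, 0.231] pointing down, gripper open.
Joint ranges: [-3.07, 3.07], [-1.43, 2.12], [-1.02, 1.25], [-3.03, 1.67], [-3.05, -0], [-3.03, 3.03]. Speed limits (rad/s): [2.39, 2.39, 3.01, 3.14, 3.14, 3.14].

## Interface

Orientations are given as a unit quaternion [x, y, z, w].
In Python, from bench import readout, vision, order, models gives the robot as it stands.
- The arm moves only by the tool send_rows, never from a script. Its argument "increments" is a list that holds one entry, the list of rows, each a list of 5 numbers: the shift along the tool's x, y, z in m, then the turn about the tool's z in degrees, then the opening, from 0 (shut) to 1 (fully open). In form: [[[x, y, z, twist, gripper], ...]]. A call has exactly 10 rows; each row is the pose to reach, as a shift and turn from the pose measured when the call began, along the tool's axes at that moment; what a row does not reach only later rows make up. A row lasts 1/10 s, in which the tool goes at most 50 mm and 8.59 degrees, less where a joint would pass 70% of its speed; a pose out of reach is approached as far as the arm can. A call with a gripper value outside its range is refused whole. The fingers move at their own pace and stop on an object; the grip force is fixed at half the most. Time passes only in rows, so rows that repeat a pose let the fingers close, or fill a call up. It gives the time, the measured TCP pose, the force and the opening at its end, in the units of the state.
- readout.observe(): the state, without advancing time (a new reading comes with each control period).
- vision.read_camera(name): name is "scene" or "top" or "wrist"; returns a dict with "image" (384x512x3 uint8, red, green, blue), "camera_matrix" (3x3 intrinsics, pixels), "k1" (the pictures are not rectified: a ray, as slopes to the right and down, at radius r is drawn at 1 + k1 r^2 times it, then the intrinsics apply), "R" (3x3) and "t" (3): a world point X has camera coordinates R X + t. Camera axes: x right, y down, z forward; pixel columns grow to the right and rows downward; lengths in m; the calibration is good to about 2 mm. A picture is of the moment at which its call begins. There is no depth.
- order.sign_off(): hands the job in, once; it reports no verdict.
Trained networks look in a picture, given as the dict that the camera call returned (one of the last four; its "shot" number tells which), for a name from the list of things; names that differ only in an ending like _2 or _b are one class to them, and where a whole thing is asked for, a point or a joint stands for the part that bears it (a point fixed in the world has none). Each returns a list of dicts, best first, with "p" (0 to 1); they miss things now and then, are a little off and sometimes report something else, mostly with a low value. They report only what shows in the picture. A call takes as long as a camera call. They do not tell look-alikes from the thing itself.
- models.find_in(label, picture): "box" ([centre column, centre row, width, height] in pixels, round what is visible of it).
- models.pinpoint(label, picture): "pixel" ([column, row] in pixels: a listed point, or the origin of a listed thing).
The state is a dict: "t": time; "joint_positions": joint angles; "qvel": joint speeds; "joint_efforts": joint torques, N m; "tcp_pos": TCP position; "ee_rot": TCP orientation; "ft_force": force on the tool from outside, world axes, zero at the start; "moment": the same for the moment, N m; "opening": finger opening in m.
Only numpy, scipy, OpenCV 4.12 (cv2) and the standard library are available. Lean on these libraries where they do the work, as an engineer would, in place of code of your own. Each camera call takes 0.05 s, during which the arm holds its last target.

## Working session

There is one attempt and no reset: what is moved stays moved. The work goes in short steps, Python scripts to look and compute and a tool call to move; the robot and the scene stay as the last step left them, time stands still between calls to the robot, and variables do not carry over. Pictures are saved under pics/ and viewed, and the job is handed in when it is done.

Besides the shell and the picture viewer there is one more tool, called after "Request:" as a command line: name --argument value ..., lists and objects as JSON in quotes. send_rows: Moves the arm, as the interface text tells. Its arguments: {"type":"object","properties":{"increments":{"type":"array","items":{"type":"array","items":{"type":"array","items":{"type":"number"}}}}},"required":["increments"]}

```bash
mkdir -p pics; ls; cat > h.py <<'E'
import numpy as np, cv2
from bench import readout, vision, order, models
def cam(n,save=None):
    p=vision.read_camera(n)
    if save: cv2.imwrite('pics/'+save+'.png',cv2.cvtColor(p['image'],cv2.COLOR_RGB2BGR))
    return p
def ray(p,px):
    K=np.array(p['camera_matrix']);R=np.array(p['R']);t=np.array(p['t'])
    d=np.array([p['k1'],0,0,0,0],float)
    u=cv2.undistortPoints(np.array([[px]],float),K,d)[0,0]
    v=R.T@np.array([u[0],u[1],1.]);return -R.T@t,v
def at(p,px,z):
    o,v=ray(p,px);return o+v*(z-o[2])/v[2]
def proj(p,X):
    d=np.array([p['k1'],0,0,0,0],float)
    R=np.array(p['R']);t=np.array(p['t'])
    return cv2.projectPoints(np.atleast_2d(np.array(X,float)),cv2.Rodrigues(R)[0],t,np.array(p['camera_matrix']),d)[0][:,0]
E
python3 - <<'E'
from h import *
np.set_printoptions(precision=4,suppress=True)
for n in ['top','scene','wrist']:
    p=cam(n,n+'0')
    print(n,p['k1'],-np.array(p['R']).T@p['t'])
    for l,z in [('flashing',0),('edge_left',0),('edge_right',0),('jig',0),('roof',.036),('lap',.05),('shingle_lip',.061),('pebble_a',0),('pebble_b',0),('spool',0)]:
        for d in models.pinpoint(l,p)[:3]:
            print(l,round(d['p'],2),np.array(d['pixel']).round(1),at(p,d['pixel'],z))
print(readout.observe())
E
```

```text
pics
top -0.016955407645494677 [0.3803 0.0863 1.4452]
flashing 0.92 [406.5 272.6] [ 0.3106 -0.3742  0.    ]
flashing 0.75 [340.4 209.9] [ 0.4985 -0.1691  0.    ]
flashing 0.68 [332.5 259.9] [ 0.3436 -0.1457  0.    ]
edge_left 0.97 [340.5 181.4] [ 0.5883 -0.1689  0.    ]
edge_left 0.92 [406.2 315.1] [ 0.1828 -0.3721  0.    ]
edge_left 0.87 [341.3 276. ] [ 0.2954 -0.1732  0.    ]
edge_right 0.93 [324.1 273.3] [ 0.3022 -0.1202  0.    ]
edge_right 0.4 [136.6 200.1] [0.5118 0.4672 0.    ]
jig 0.73 [212.3 190.2] [0.5494 0.2324 0.    ]
roof 0.58 [213.5 189.8] [0.5465 0.2251 0.036 ]
lap 0.82 [215.  185.5] [0.558  0.2197 0.05  ]
shingle_lip 0.62 [215.9 181.8] [0.5679 0.2164 0.061 ]
pebble_a 0.54 [276.6 223.9] [0.4496 0.0289 0.    ]
pebble_a 0.41 [289.6 207.8] [ 0.5008 -0.0105  0.    ]
pebble_b 0.54 [276.6 223.9] [0.4496 0.0289 0.    ]
pebble_b 0.41 [289.6 207.8] [ 0.5008 -0.0105  0.    ]
spool 0.59 [287.1 175.9] [ 0.6011 -0.0007  0.    ]
scene -0.10460329172488982 [1.5472 0.8839 1.1238]
flashing 0.84 [217.3 163.5] [ 0.5119 -0.1886  0.    ]
flashing 0.73 [215.5 124.9] [ 0.317  -0.3854  0.    ]
[... 897 characters left out ...]
  ]
wrist -0.022890996255822405 [ 0.094  -0.6729  0.3732]
flashing 0.87 [421.7 292.1] [ 0.3066 -0.3757  0.    ]
edge_left 0.59 [462.5 220.1] [ 0.1884 -0.3693  0.    ]
edge_right 0.97 [505.  291.9] [ 0.2768 -0.256   0.    ]
{'t': 1.65, 'joint_positions': array([-1.0289,  0.3586,  0.0119, -0.    , -1.2241, -0.2881]), 'qvel': array([ 0.    , -0.0002,  0.0033, -0.001 ,  0.0008, -0.0017]), 'joint_efforts': array([  0.0015, -58.298 ,  29.3667,   6.9423,  -0.0008,   0.    ]), 'tcp_pos': array([ 0.1695, -0.6534,  0.2313]), 'ee_rot': array([-0.1266,  0.992 ,  0.    ,  0.    ]), 'ft_force': array([ 0.4212, -0.1877, -0.3657]), 'moment': array([-0.0328,  0.0134,  0.0653]), 'opening': 0.0854957417154777}
```

```bash
python3 - <<'E'
import cv2
a=cv2.imread('pics/top0.png');cv2.imwrite('pics/top0c.png',cv2.resize(a[140:340,110:440],None,fx=2.4,fy=2.4,interpolation=cv2.INTER_CUBIC))
a=cv2.imread('pics/scene0.png');cv2.imwrite('pics/scene0c.png',cv2.resize(a[90:270,170:410],None,fx=3.2,fy=3.2,interpolation=cv2.INTER_CUBIC))
E
```

```text
(no output)
```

View pics/top0.png

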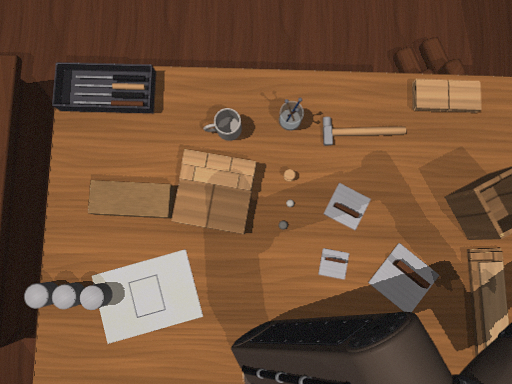

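View pics/top0c.png

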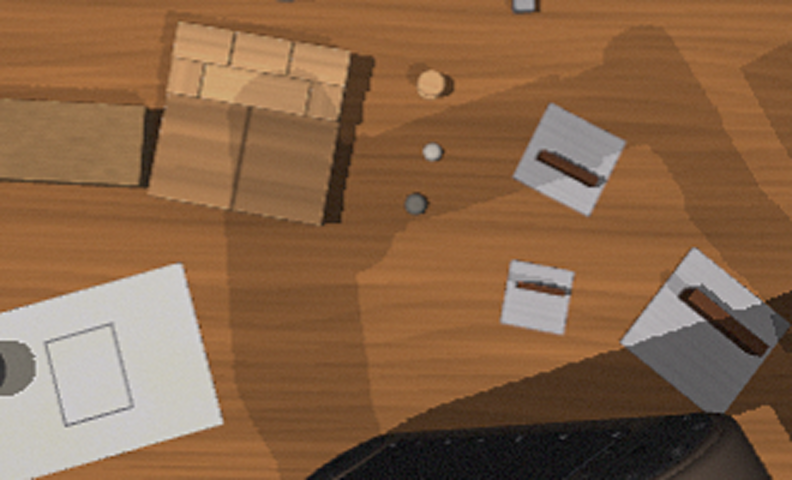

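View pics/scene0c.png

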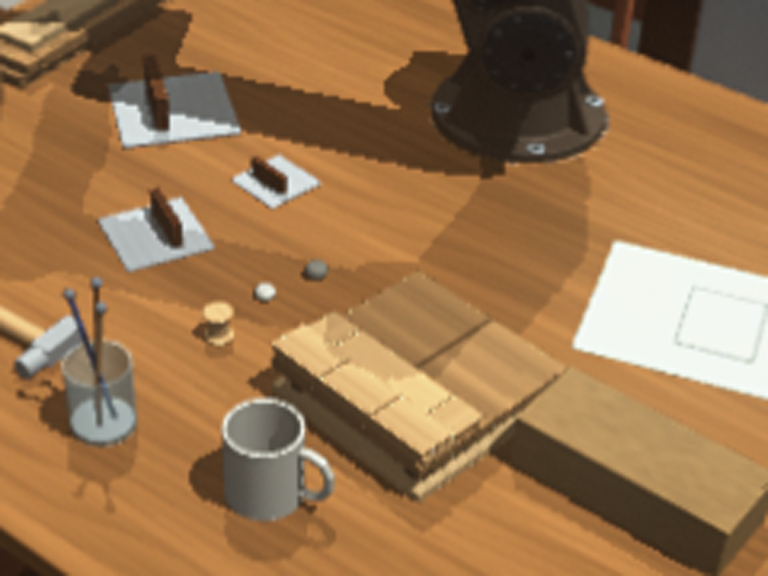

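```bash
python3 - <<'E'
import sys
from h import *
np.set_printoptions(precision=4,suppress=True)
import pickle
ps={}
for n in ['top','scene','wrist']:
    p=cam(n); ps[n]=p; print(n,np.array(p['camera_matrix']).tolist(), np.array(p['R'])[2])
pickle.dump(ps,open('ps0.pkl','wb'))
p=ps['top']
C=lambda x,y:(x/2.4+110-.3,y/2.4+140-.3)
for n,cs,z in [('mid',[(552,103),(626,143),(590,215),(513,177)],.003),('small',[(512,260),(575,270),(564,334),(501,323)],.003),('big',[(694,247),(790,325),(720,412),(621,343)],.003),('deck',[(147,193),(323,225)],.05),('lip',[(167,93),(338,120)],.064)]:
    w=np.array([at(p,C(*c),z) for c in cs]); d=np.diff(np.vstack([w,w[:1]]),axis=0)
    print(n,w[:,:2].tolist(),w.mean(0),np.linalg.norm(d,axis=1),np.degrees(np.arctan2(d[:,1],d[:,0])))
E
```

```text
top [[465.0974621567576, 0.0, 260.955965365854], [0.0, 465.0974621567576, 188.77100737010284], [0.0, 0.0, 1.0]] [ 0.1221 -0.004  -0.9925]
scene [[480.8220494645078, 0.0, 260.5150602483387], [0.0, 480.8220494645078, 182.2477013488267], [0.0, 0.0, 1.0]] [-0.5956 -0.4921 -0.6349]
wrist [[310.043401796549, 0.0, 259.2867908742693], [0.0, 310.043401796549, 186.42730840773325], [0.0, 0.0, 1.0]] [ 0.2982  0.0787 -0.9513]
mid [[0.5839308335270008, -0.16585308367885743], [0.5340560088505352, -0.2626952540811663], [0.43935018649008156, -0.21591483283323454], [0.48579044896126444, -0.11584534116717161]] [ 0.5108 -0.1901  0.003 ] [0.1089 0.1056 0.1103 0.1101] [-117.249   153.7127   65.1049  -27.0013]
small [[0.37907552247531123, -0.11569985624925218], [0.3684387469463139, -0.19680015279887492], [0.2871586735695851, -0.18311493496383136], [0.298955091789217, -0.10253952577289997]] [ 0.3334 -0.1495  0.003 ] [0.0818 0.0824 0.0814 0.0812] [-97.472  170.4427  81.6709  -9.3279]
big [[0.40174483271032946, -0.3504144793855629], [0.3055750140940221, -0.4731619066845307], [0.19457063087804824, -0.38193845452781094], [0.27766293751484583, -0.25598895868448285]] [ 0.2949 -0.3654  0.003 ] [0.1559 0.1437 0.1509 0.1559] [-128.0779  140.5866   56.5861  -37.2709]
deck [[0.4499040067423323, 0.34758639544539205], [0.4161244286702045, 0.12678444747815706]] [0.433  0.2372 0.05  ] [0.2234 0.2234] [-98.698  81.302]
lip [[0.5745990183952936, 0.32624876341983994], [0.5465293258989758, 0.11173286586648123]] [0.5606 0.219  0.064 ] [0.2163 0.2163] [-97.4549  82.5451]
```

View pics/wrist0.png

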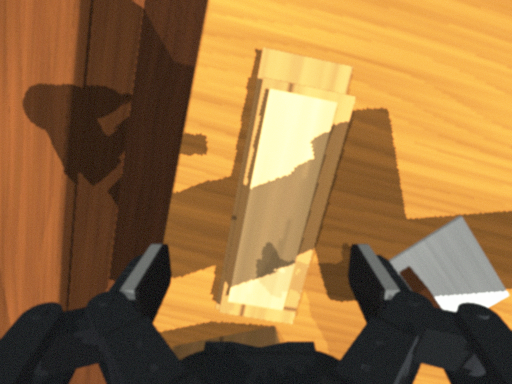

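Request:
send_rows --increments '[[[-0.036, 0.031, -0.003, -4, 1], [-0.072, 0.062, -0.006, -8, 1], [-0.109, 0.093, -0.009, -12, 1], [-0.145, 0.124, -0.012, -16, 1], [-0.181, 0.155, -0.015, -20, 1], [-0.217, 0.186, -0.018, -24, 1], [-0.253, 0.217, -0.021, -28, 1], [-0.29, 0.248, -0.024, -32, 1], [-0.326, 0.279, -0.027, -36, 1], [-0.362, 0.31, -0.03, -40, 1]]]'

```text
t: 2.8
tcp_pos: [0.4428, -0.2606, 0.2619]
ee_rot: [-0.46, 0.888, -0.0, 0.0]
ft_force: [1.3, -0.3, 1.0]
opening: 0.0852
```

Request:
send_rows --increments '[[[-0.045, 0.02, 0, -2.7, 1], [-0.09, 0.04, 0, -5.4, 1], [-0.135, 0.06, 0, -8.1, 1], [-0.18, 0.08, 0, -11, 1], [-0.225, 0.1, 0, -14, 1], [-0.27, 0.12, 0, -17, 1], [-0.315, 0.14, 0, -20, 1], [-0.36, 0.16, 0, -23, 1], [-0.405, 0.18, 0, -25, 1], [-0.44, 0.195, 0, -27, 1]]]'

```text
t: 3.8
tcp_pos: [0.5379, 0.214, 0.262]
ee_rot: [-0.655, 0.755, -0.0, 0.001]
ft_force: [0.2, -0.5, -1.0]
opening: 0.0856
```

```bash
python3 - <<'E'
from h import *
np.set_printoptions(precision=4,suppress=True)
import pickle
p=cam('wrist','w1');pickle.dump(p,open('w1.pkl','wb'))
for l,z in [('lap',.05),('shingle_lip',.061),('roof',.036)]:
    for d in models.pinpoint(l,p)[:2]: print(l,round(d['p'],2),np.array(d['pixel']).round(1),at(p,d['pixel'],z))
o=readout.observe();print(o['t'],o['tcp_pos'],o['ee_rot'],o['qvel'])
E
```

```text
lap 0.58 [244.7 164.3] [0.5573 0.2205 0.05  ]
shingle_lip 0.93 [242.6 166.5] [0.5591 0.2201 0.061 ]
roof 0.72 [260.9 162.3] [0.5385 0.2242 0.036 ]
4.0 [0.5376 0.2121 0.2614] [-0.6547  0.7559 -0.0004 -0.0002] [-0.0247 -0.0213 -0.0154  0.0014 -0.0008  0.0002]
```

View pics/w1.png

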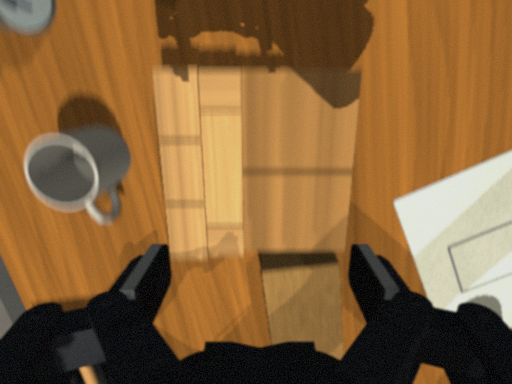

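```bash
python3 - <<'E'
import cv2
a=cv2.imread('pics/w1.png')[55:270,145:375];cv2.imwrite('pics/w1c.png',cv2.resize(a,None,fx=2.75,fy=2.75,interpolation=cv2.INTER_CUBIC))
E
```

```text
(no output)
```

View pics/w1c.png

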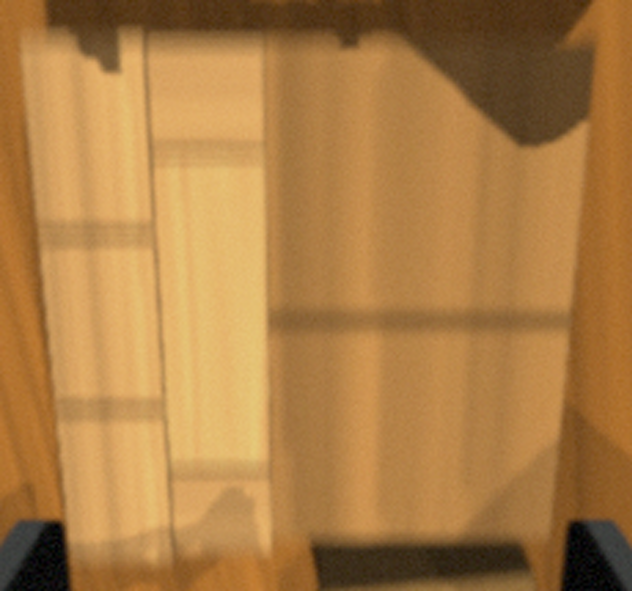

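```bash
python3 - <<'E'
from h import *
np.set_printoptions(precision=4,suppress=True)
import pickle
p=cam('wrist','w2');pickle.dump(p,open('w2.pkl','wb'))
a=cv2.imread('pics/w2.png')[55:270,145:375];cv2.imwrite('pics/w2c.png',cv2.resize(a,None,fx=2.75,fy=2.75,interpolation=cv2.INTER_CUBIC))
g=cv2.cvtColor(cv2.imread('pics/w2.png'),cv2.COLOR_BGR2GRAY).astype(float)
g=cv2.GaussianBlur(g,(0,0),1)
dx=np.gradient(g,axis=1);dy=np.gradient(g,axis=0)
# lip: strongest drop near col 242
L=[]
for r in range(112,220,4):
    c=np.arange(236,250);k=c[np.argmax(np.abs(dx[r,c]))];s=np.abs(dx[r,k-2:k+3]);L.append((np.sum(s*np.arange(k-2,k+3))/s.sum(),r))
L=np.array(L);print('lip px',L[::5])
F=[]
for r in range(110,240,5):
    c=np.arange(342,366);k=c[np.argmax(np.abs(dx[r,c]))];F.append((k,r))
F=np.array(F,float)
def dirw(P,z):
    W=np.array([at(p,q,z) for q in P]);vx,vy,x0,y0=cv2.fitLine(W[:,:2].astype(np.float32),cv2.DIST_HUBER,0,.001,.001).ravel()
    return W,np.degrees(np.arctan2(vy,vx))%180,(x0,y0)
for n,P,z in [('lip',L,.064),('front',F,.05)]:
    W,ang,c=dirw(P,z);print(n,ang,c)
G=[]
for c in range(246,345,5):
    r=np.arange(164,180);k=r[np.argmin(g[r,c])];G.append((c,k))
W,ang,c=dirw(np.array(G,float),.05);print('gap',ang,c,G[0],G[-1])
print(readout.observe()['tcp_pos'])
E
```

```text
lip px [[240.197  112.    ]
 [241.0534 132.    ]
 [240.826  152.    ]
 [241.2095 172.    ]
 [240.9381 192.    ]
 [241.8742 212.    ]]
lip 81.20872 (np.float32(0.5588232), np.float32(0.21007235))
front 81.7575 (np.float32(0.43032023), np.float32(0.2280714))
gap 171.90268 (np.float32(0.50077224), np.float32(0.23314208)) (246, np.int64(170)) (341, np.int64(170))
[0.5376 0.2112 0.2616]
```

View pics/w2c.png

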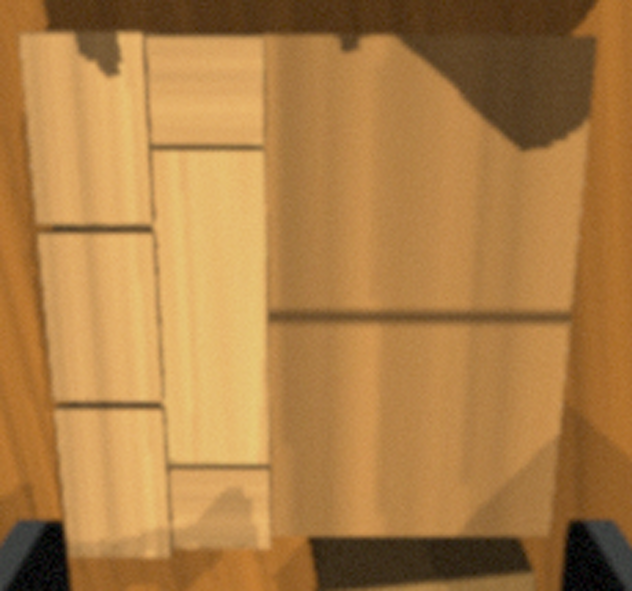

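```bash
python3 - <<'E'
from h import *
np.set_printoptions(precision=4,suppress=True)
import pickle
p=pickle.load(open('w2.pkl','rb'));C=lambda x,y:(x/2.75+145-.3,y/2.75+55-.3)
a=at(p,C(265,147),.064);b=at(p,C(269,466),.064);print('seams',a,b,np.linalg.norm(a-b),(a+b)/2,np.degrees(np.arctan2(*(b-a)[1::-1])))
cs=[(594,37,.05),(548,536,.05),(22,34,.07),(70,556,.07)]
W=[at(p,C(x,y),z) for x,y,z in cs];print(np.array(W));
for i,j in [(0,1),(2,3),(0,2),(1,3)]:
  d=W[j]-W[i];print(np.linalg.norm(d[:2]),np.degrees(np.arctan2(d[1],d[0])))
# template fit of roof pose: points in roof frame (x,y,z)
from scipy.optimize import least_squares
M=np.array([[-110,-110,14],[-110,110,14],[110,-110,34],[110,110,34],[20,-67,28],[20,67,28],[-110,0,14],[20,0,14],[20,-110,28],[20,110,28]])/1e3
P=np.array([C(*c) for c in [(594,37),(548,536),(22,34),(70,556),(265,147),(269,466),(571,318),(270,316),(265,35),(269,549)]])
def X(q):
    c,s=np.cos(q[2]),np.sin(q[2]);return M@np.array([[c,s,0],[-s,c,0],[0,0,1]])+[q[0],q[1],.036]
f=lambda q:(proj(p,X(q))-P).ravel()
r=least_squares(f,[.54,.22,-.145],x_scale=[.01,.01,.01],loss='soft_l1');print(r.x,np.degrees(r.x[2]));print(f(r.x).reshape(-1,2))
c,s=np.cos(r.x[2]),np.sin(r.x[2]);print('lip',r.x[:2]+.02*np.array([c,s]))
E
```

```text
seams [0.5498 0.1536 0.064 ] [0.5695 0.2873 0.064 ] 0.13514873116353196 [0.5596 0.2205 0.064 ] 81.58982099474701
[[0.4172 0.131  0.05  ]
 [0.4478 0.3475 0.05  ]
 [0.6314 0.1005 0.07  ]
 [0.6635 0.3155 0.07  ]]
0.21864610005800628 81.9417797624226
0.21745354878356424 81.50922492415371
0.21637954692433925 -8.122389393538318
0.21802582514566182 -8.436930878056886
[ 0.54    0.2244 -0.1478] -8.466381710465381
[[ 2.0745  0.4343]
 [ 0.4302  1.2216]
 [-1.4084 -0.9336]
 [-0.9038  1.1815]
 [ 0.1203  1.4979]
 [-0.0146  0.3103]
 [ 0.6003 -2.3317]
 [-0.371  -2.3013]
 [-0.3449 -0.6982]
 [ 0.3674  1.7147]]
lip [0.5597 0.2214]
```

Request:
send_rows --increments '[[[0.045, -0.003, 0.005, 2.5, 1], [0.09, -0.006, 0.015, 5, 1], [0.135, -0.009, 0.025, 7.5, 1], [0.18, -0.012, 0.035, 10, 1], [0.225, -0.015, 0.045, 12.5, 1], [0.27, -0.018, 0.055, 15, 1], [0.315, -0.02, 0.06, 17.5, 1], [0.35, -0.022, 0.06, 19, 1], [0.377, -0.022, 0.06, 19, 1], [0.377, -0.022, 0.06, 19, 1]]]'

```text
t: 5.05
tcp_pos: [0.5036, -0.1687, 0.2022]
ee_rot: [-0.518, 0.855, -0.001, 0.0]
ft_force: [-0.3, 0.4, 0.4]
opening: 0.0854
```

```bash
python3 - <<'E'
from h import *
np.set_printoptions(precision=4,suppress=True)
import pickle
p0=cam('wrist');p=cam('wrist','w3');pickle.dump(p,open('w3.pkl','wb'))
for l,z in [('flashing',.0),('edge_left',0),('edge_right',0)]:
    for d in models.pinpoint(l,p)[:2]: print(l,round(d['p'],2),np.array(d['pixel']).round(1),at(p,d['pixel'],z))
o=readout.observe();print(o['t'],o['tcp_pos'],o['ee_rot'])
E
```

```text
flashing 0.75 [399.9 107.4] [ 0.3433 -0.1478  0.    ]
flashing 0.74 [259.6 144.9] [ 0.4972 -0.1813  0.    ]
edge_left 0.94 [439.9  54.4] [ 0.2877 -0.1796  0.    ]
edge_left 0.71 [202.3 186.5] [ 0.5792 -0.1687  0.    ]
edge_right 0.72 [192.3 100.1] [ 0.539  -0.2577  0.    ]
edge_right 0.66 [451.1 125.8] [ 0.299  -0.1029  0.    ]
5.3 [ 0.5051 -0.1649  0.2022] [-0.5206  0.8538 -0.0005  0.0003]
```

View pics/w3.png

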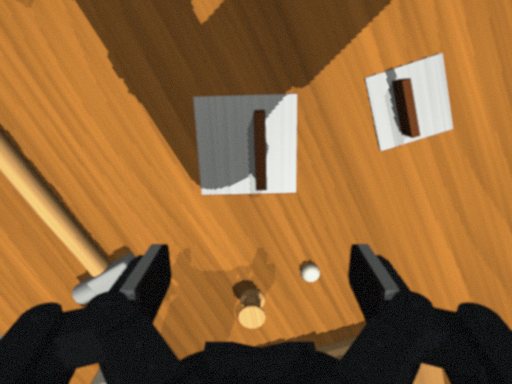

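```bash
python3 - <<'E'
from h import *
np.set_printoptions(precision=4,suppress=True)
import pickle
p=pickle.load(open('w3.pkl','rb'))
a=cv2.cvtColor(p['image'],cv2.COLOR_RGB2BGR)[80:210,180:310];cv2.imwrite('pics/w3c.png',cv2.resize(a,None,fx=4.5,fy=4.5,interpolation=cv2.INTER_CUBIC))
g=cv2.cvtColor(p['image'],cv2.COLOR_RGB2GRAY)
P=cv2.cornerSubPix(g,np.array([[193,97],[297,94],[297,193],[200,195]],np.float32).reshape(-1,1,2),(4,4),(-1,-1),(3,50,.01)).reshape(-1,2)
print(P)
W=np.array([at(p,q,.003) for q in P]);print(W)
for i in range(4):
  d=W[(i+1)%4]-W[i];print(np.linalg.norm(d),np.degrees(np.arctan2(d[1],d[0])))
E
```

```text
[[192.7682  96.3296]
 [296.4769  93.5657]
 [295.4209 191.9507]
 [201.1923 194.0042]]
[[ 0.5359 -0.2606  0.003 ]
 [ 0.4372 -0.2124  0.003 ]
 [ 0.4854 -0.1136  0.003 ]
 [ 0.5841 -0.162   0.003 ]]
0.10984880241738437 153.99692051934164
0.10993912182692789 64.0003289622359
0.10989108993530218 -26.097438534339386
0.10975815047025037 -116.02166248978645
```

View pics/w3c.png

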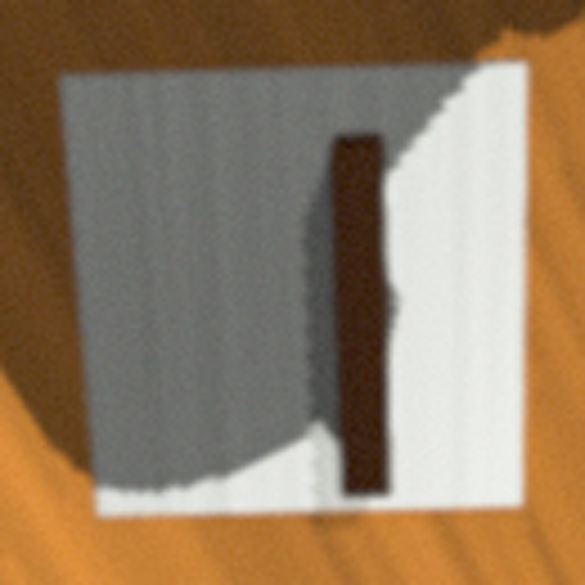

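Request:
send_rows --increments '[[[0.0176, 0, 0.02, -1.3, 1], [0.0176, 0, 0.06, -1.3, 1], [0.0176, 0, 0.1, -1.3, 1], [0.0176, 0, 0.13, -1.3, 1], [0.0176, 0, 0.155, -1.3, 1], [0.0176, 0, 0.175, -1.3, 1], [0.0176, 0, 0.185, -1.3, 1], [0.0176, 0, 0.19, -1.3, 1], [0.0176, 0, 0.193, -1.3, 1], [0.0176, 0, 0.193, -1.3, 1]]]'

```text
t: 6.3
tcp_pos: [0.4977, -0.1804, 0.0096]
ee_rot: [-0.53, 0.848, -0.001, 0.001]
ft_force: [-0.3, -0.0, -0.7]
opening: 0.0851
```

```bash
python3 - <<'E'
from h import *
p=cam('wrist','w4')
o=readout.observe();print(o['t'],o['tcp_pos'],o['ee_rot'],o['ft_force'])
E
```

```text
6.35 [ 0.49779053 -0.1805247   0.00990479] [-5.30351273e-01  8.47777138e-01 -8.84348529e-04  8.17945866e-04] [-0.10498866  0.22351912 -0.21215153]
```

View pics/w4.png

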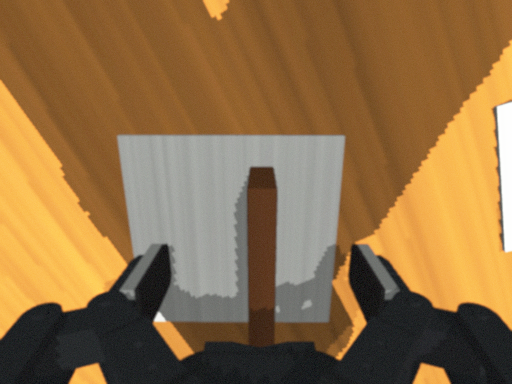

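Request:
send_rows --increments '[[[0, 0, 0, 0, 0], [0, 0, 0, 0, 0], [0, 0, 0, 0, 0], [0, 0, 0, 0, 0], [0, 0, 0, 0, 0], [0, 0, 0, 0, 0], [0, 0, 0, 0, 0], [0, 0, 0, 0, 0], [0, 0, 0, 0, 0], [0, 0, 0, 0, 0]]]'

```text
t: 7.35
tcp_pos: [0.498, -0.1806, 0.0101]
ee_rot: [-0.53, 0.848, -0.001, 0.001]
ft_force: [-0.4, 0.5, 4.7]
opening: 0.0111
```

Request:
send_rows --increments '[[[0, 0, -0.03, 0, 0], [0, 0, -0.07, 0, 0], [-0.017, 0.01, -0.1, -1, 0], [-0.052, 0.03, -0.11, -3, 0], [-0.09, 0.053, -0.11, -5, 0], [-0.128, 0.075, -0.11, -7, 0], [-0.166, 0.097, -0.11, -9, 0], [-0.204, 0.12, -0.11, -11, 0], [-0.242, 0.142, -0.11, -13, 0], [-0.28, 0.164, -0.11, -15, 0]]]'

```text
t: 8.35
tcp_pos: [0.4718, 0.1447, 0.1195]
ee_rot: [-0.637, 0.771, -0.001, 0.001]
ft_force: [0.9, 0.4, -2.3]
opening: 0.0113
```

Request:
send_rows --increments '[[[-0.03, 0.008, 0, -1, 0], [-0.06, 0.016, 0, -2, 0], [-0.08, 0.021, 0.005, -2.5, 0], [-0.0872, 0.023, 0.012, -2.5, 0], [-0.0872, 0.023, 0.02, -2.5, 0], [-0.0872, 0.023, 0.027, -2.5, 0], [-0.0872, 0.023, 0.03, -2.5, 0], [-0.0872, 0.023, 0.03, -2.5, 0], [-0.0872, 0.023, 0.03, -2.5, 0], [-0.0872, 0.023, 0.03, -2.5, 0]]]'

```text
t: 9.35
tcp_pos: [0.466, 0.2344, 0.0898]
ee_rot: [-0.654, 0.757, -0.001, 0.001]
ft_force: [0.6, -0.3, -1.5]
opening: 0.0109
```

```bash
python3 - <<'E'
from h import *
np.set_printoptions(precision=4,suppress=True)
import pickle
p=cam('wrist','w5');q=cam('scene','s5');pickle.dump((p,q),open('w5.pkl','wb'))
o=readout.observe();print(o['t'],o['tcp_pos'],o['ee_rot'],o['ft_force'])
a=cv2.imread('pics/s5.png')[150:290,220:390];cv2.imwrite('pics/s5c.png',cv2.resize(a,None,fx=4,fy=4,interpolation=cv2.INTER_CUBIC))
a=cv2.imread('pics/w5.png');cv2.imwrite('pics/w5c.png',cv2.resize(a,None,fx=1.55,fy=1.55,interpolation=cv2.INTER_CUBIC))
E
```

```text
9.45 [0.4659 0.2346 0.0898] [-0.6536  0.7568 -0.0009  0.0009] [-0.7291  0.4688 -1.0361]
```

View pics/w5c.png

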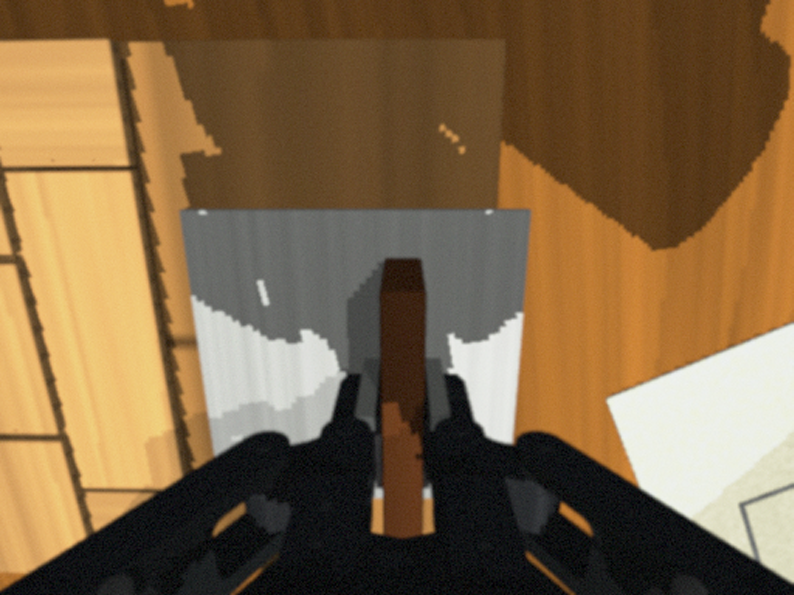

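View pics/s5c.png

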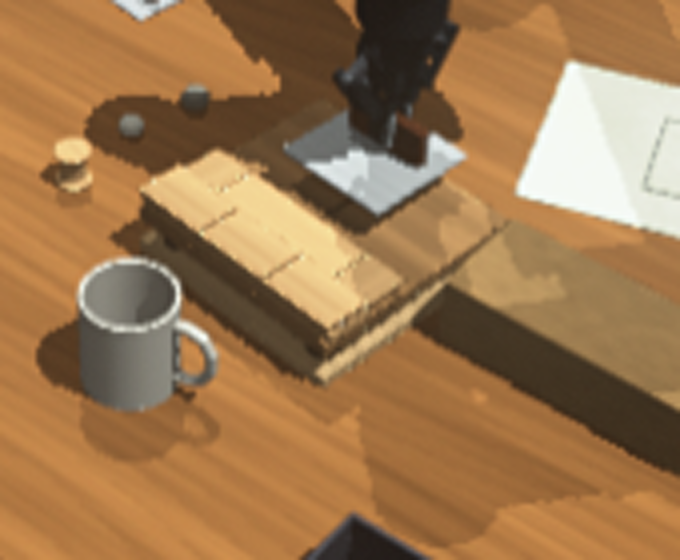

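```bash
cat >> h.py <<'E'
def frame(x,y,yaw,z,P):
    c,s=np.cos(yaw),np.sin(yaw);P=np.atleast_2d(np.array(P,float))/1e3
    return P@np.array([[c,s,0],[-s,c,0],[0,0,1]])+[x,y,z]
def psi(q):
    return 2*np.degrees(np.arctan2(q[1],q[0]))-90
def sub(p,P,w=3):
    g=cv2.cvtColor(p['image'],cv2.COLOR_RGB2GRAY)
    return cv2.cornerSubPix(g,np.array(P,np.float32).reshape(-1,1,2),(w,w),(-1,-1),(3,50,.01)).reshape(-1,2)
E
python3 - <<'E'
from h import *
np.set_printoptions(precision=4,suppress=True)
import pickle
p,q=pickle.load(open('w5.pkl','rb'))
yaw=np.radians(psi([-.6536,.7568])-180);print(np.degrees(yaw))
S=frame(.4659,.2346,yaw,.0797,[[70,-55,3],[-40,-55,3]])
print('pred',proj(p,S).ravel(),'meas',sub(p,[(181/1.55,210/1.55),(529/1.55,210/1.55)]).ravel())
B=frame(.4659,.2346,yaw,.0797,[[6,-40,39],[-6,-40,39]]);print('batten',proj(p,B)*1.55)
R=frame(.5597,.2208,np.radians(-8.4),.05,[[0,-67,14],[0,67,14],[0,-110,14],[-130,-110,0]])
print('lip',proj(p,R)*1.55,'meas seams (134,168),(188,490), corner (113,40) deck(505,40)')
S=frame(.4659,.2346,yaw,.0797,[[70,-55,3],[70,55,3],[-40,55,3],[-40,-55,3]])
print('scene',(proj(q,S)-[220,150])*4)
print((proj(q,R)-[220,150])*4)
E
```

```text
-8.369832250236811
pred [116.5253 137.557  344.2746 137.7592] meas [115.4278 135.1592 341.9168 134.5363]
batten [[381.007  296.4773]
 [429.288  296.5718]]
lip [[128.42   169.7444]
 [183.2014 490.3152]
 [106.4514  31.1441]
 [508.1306  38.0438]] meas seams (134,168),(188,490), corner (113,40) deck(505,40)
scene [[279.9437 148.8034]
 [375.3451 213.7572]
 [464.7901 155.2908]
 [369.5191  94.7421]]
[[248.2162 171.5196]
 [363.4205 252.1742]
 [213.4517 147.1848]
 [318.7461  97.1579]]
```

```bash
python3 - <<'E'
from h import *
a=cv2.imread('pics/w5.png')[15:330,40:160];cv2.imwrite('pics/w5d.png',cv2.resize(a[:150],None,fx=4,fy=4,interpolation=cv2.INTER_CUBIC))
cv2.imwrite('pics/w5e.png',cv2.resize(a[200:],None,fx=4,fy=4,interpolation=cv2.INTER_CUBIC))
E
```

```text
(no output)
```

View pics/w5d.png

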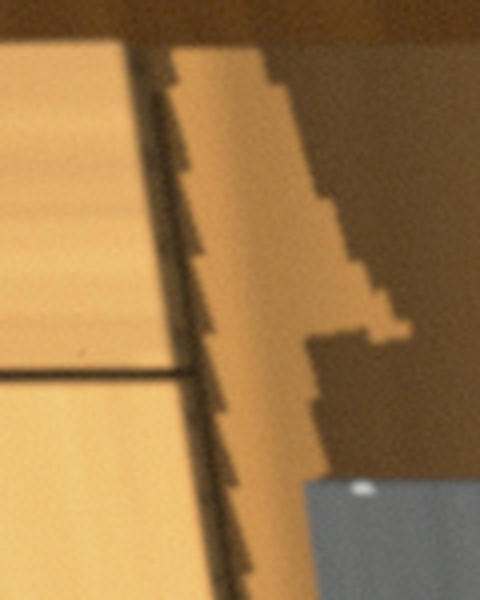

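View pics/w5e.png

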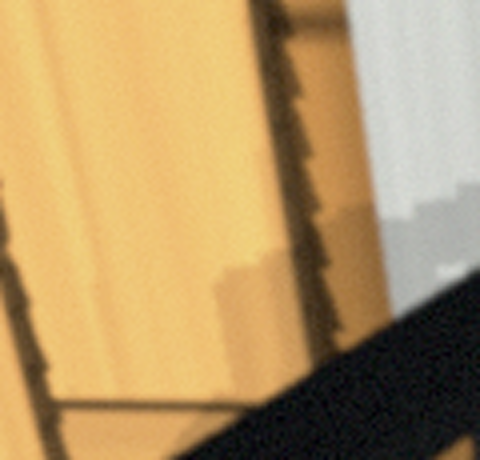

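Request:
send_rows --increments '[[[-0.001, 0, 0.008, 0, 0], [-0.001, 0, 0.015, 0, 0], [-0.001, 0, 0.02, 0, 0], [-0.001, 0, 0.024, 0, 0], [-0.001, 0, 0.0265, 0, 0], [-0.001, 0, 0.0275, 0, 0], [-0.001, 0, 0.0275, 0, 0], [-0.001, 0, 0.0275, 0, 0], [-0.001, 0, 0.0275, 0, 0], [-0.001, 0, 0.0275, 0, 0]]]'

```text
t: 10.45
tcp_pos: [0.4662, 0.2357, 0.0625]
ee_rot: [-0.654, 0.757, -0.001, 0.001]
ft_force: [-0.3, -0.0, -1.4]
opening: 0.0108
```

```bash
python3 - <<'E'
from h import *
np.set_printoptions(precision=4,suppress=True)
import pickle
p=cam('wrist','w6');q=cam('scene','s6');pickle.dump((p,q),open('w6.pkl','wb'))
o=readout.observe();print(o['t'],o['tcp_pos'],o['ee_rot'],o['ft_force'])
a=cv2.imread('pics/s6.png')[170:230,260:350];cv2.imwrite('pics/s6c.png',cv2.resize(a,None,fx=8,fy=8,interpolation=cv2.INTER_CUBIC))
a=cv2.imread('pics/w6.png');cv2.imwrite('pics/w6c.png',cv2.resize(a[20:330,40:380],None,fx=1.9,fy=1.9,interpolation=cv2.INTER_CUBIC))
x,y,z=o['tcp_pos'];yaw=np.radians(psi(o['ee_rot'])-180)
S=frame(x,y,yaw,z-.0101,[[70.8,-55,3],[-39.2,-55,3]])
P=proj(p,S);print('pred',P.ravel(),'meas',sub(p,P).ravel())
R=frame(.5597,.2208,np.radians(-8.4),.05,[[0,-67,14],[0,67,14]]);print(proj(p,R), (proj(p,R)-[40,20])*1.9)
E
```

```text
10.55 [0.4662 0.2356 0.0624] [-0.6536  0.7568 -0.0009  0.0011] [ 0.6426  0.862  -0.8742]
pred [114.7601 137.1289 342.5294 137.403 ] meas [115.1562 135.602  342.5294 137.403 ]
[[ 49.4984 111.1632]
 [ 97.8995 347.3228]] [[ 18.047  173.2101]
 [110.009  621.9133]]
```

View pics/w6c.png

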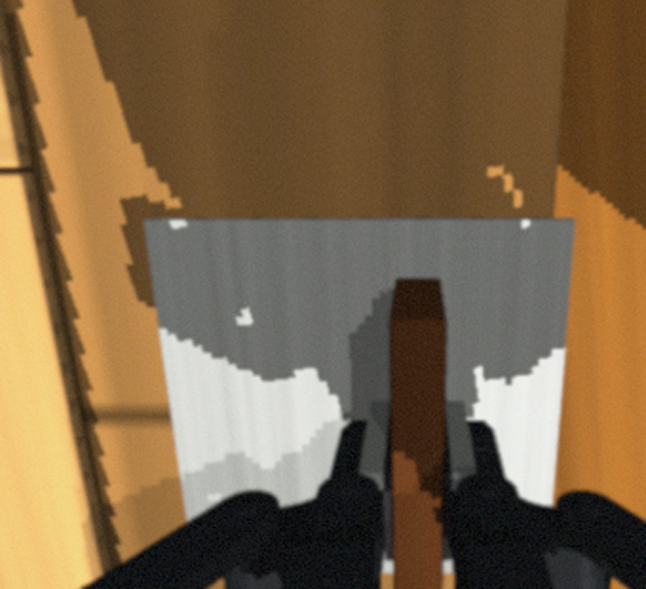

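View pics/s6c.png

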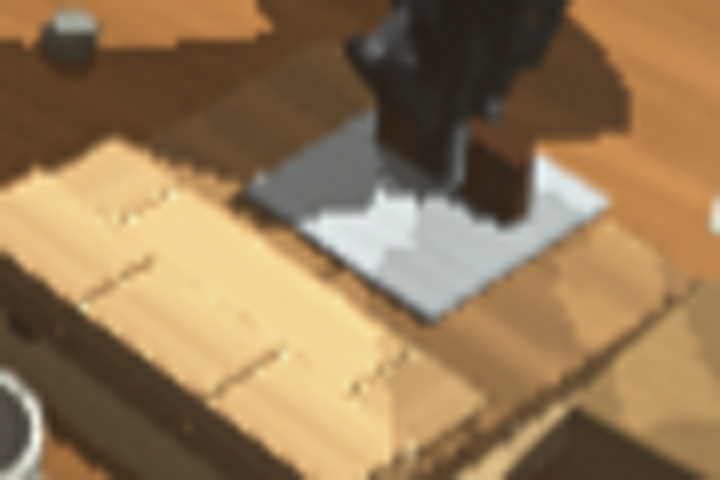

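Request:
send_rows --increments '[[[0, -0.004, 0, 0, 0], [0, -0.008, 0, 0, 0], [0, -0.012, 0, 0, 0], [0, -0.016, 0, 0, 0], [0, -0.02, 0, 0, 0], [0, -0.023, 0, 0, 0], [0, -0.026, 0, 0, 0], [0, -0.029, 0, 0, 0], [0, -0.031, 0, 0, 0], [0, -0.032, 0, 0, 0]]]'

```text
t: 11.55
tcp_pos: [0.498, 0.2309, 0.0625]
ee_rot: [-0.654, 0.757, -0.001, 0.001]
ft_force: [-0.5, 0.0, -1.3]
opening: 0.0108
```

```bash
python3 - <<'E'
from h import *
np.set_printoptions(precision=4,suppress=True)
q=cam('scene','s7')
o=readout.observe();print(o['t'],o['tcp_pos'],o['ee_rot'],o['ft_force'])
a=cv2.imread('pics/s7.png')[170:230,260:350];cv2.imwrite('pics/s7c.png',cv2.resize(a,None,fx=8,fy=8,interpolation=cv2.INTER_CUBIC))
E
```

```text
11.6 [0.498  0.231  0.0625] [-0.6536  0.7568 -0.001   0.001 ] [-0.0336 -0.6865 -1.6306]
```

View pics/s7c.png

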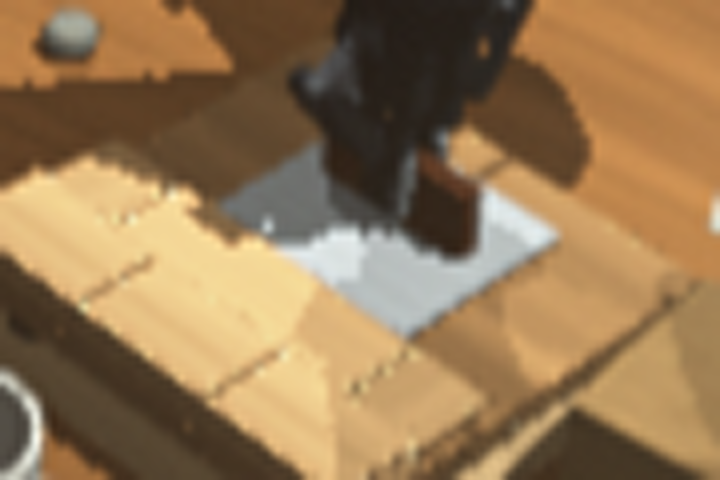

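Request:
send_rows --increments '[[[0, -0.003, 0, 0, 0], [0, -0.006, 0, 0, 0], [0, -0.009, 0, 0, 0], [0, -0.012, 0, 0, 0], [0, -0.0145, 0, 0, 0], [0, -0.0165, 0, 0, 0], [0, -0.0165, 0, 0, 0], [0, -0.0165, 0, 0, 0], [0, -0.0165, 0, 0, 0], [0, -0.0165, 0, 0, 0]]]'

```text
t: 12.6
tcp_pos: [0.5142, 0.2286, 0.0626]
ee_rot: [-0.654, 0.757, -0.001, 0.001]
ft_force: [-0.5, 0.0, -1.7]
opening: 0.0113
```

```bash
python3 - <<'E'
from h import *
np.set_printoptions(precision=4,suppress=True)
import pickle
p=cam('wrist','w8');q=cam('scene','s8');pickle.dump((p,q),open('w8.pkl','wb'))
o=readout.observe();print(o['t'],o['tcp_pos'],o['ee_rot'],o['ft_force'],o['moment'])
a=cv2.imread('pics/s8.png')[170:230,260:350];cv2.imwrite('pics/s8c.png',cv2.resize(a,None,fx=8,fy=8,interpolation=cv2.INTER_CUBIC))
a=cv2.imread('pics/w8.png');cv2.imwrite('pics/w8c.png',cv2.resize(a[20:330,40:380],None,fx=1.9,fy=1.9,interpolation=cv2.INTER_CUBIC))
x,y,z=o['tcp_pos'];yaw=np.radians(psi(o['ee_rot'])-180)
S=frame(x,y,yaw,z-.0101,[[70.8,-55,3],[-39.2,-55,3]])
R=frame(.5597,.2208,np.radians(-8.4),.05,[[0,-67,14],[0,67,14]]);print((proj(p,S)-[40,20])*1.9, (proj(p,R)-[40,20])*1.9)
E
```

```text
12.7 [0.5142 0.2286 0.0626] [-0.6536  0.7568 -0.0009  0.0011] [ 0.0179 -0.7381 -1.2721] [ 0.0223  0.0132 -0.0198]
[[141.9302 222.7922]
 [574.7887 223.2805]] [[222.8826 172.477 ]
 [267.6477 623.8686]]
```

View pics/w8c.png

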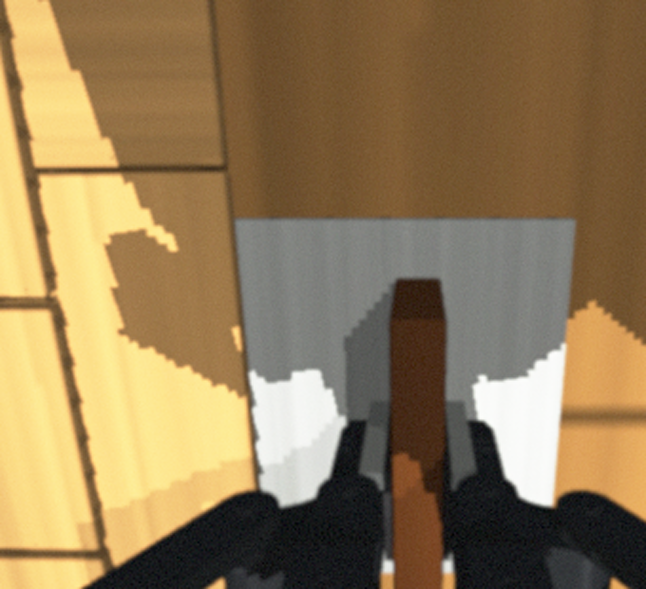

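View pics/s8c.png

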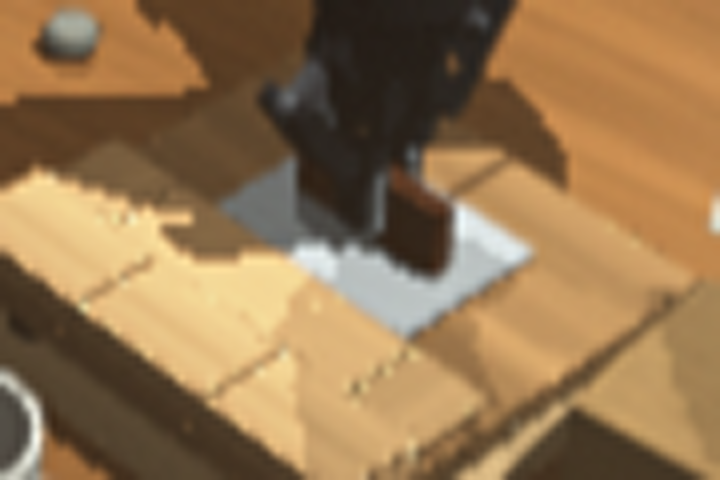

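Request:
send_rows --increments '[[[0, 0, 0.0005, 0, 0], [0, 0, 0.001, 0, 0], [0, 0, 0.0015, 0, 0], [0, 0, 0.002, 0, 0], [0, 0, 0.0025, 0, 0], [0, 0, 0.003, 0, 0], [0, 0, 0.0035, 0, 0], [0, 0, 0.004, 0, 0], [0, 0, 0.004, 0, 0], [0, 0, 0.004, 0, 0]]]'

```text
t: 13.7
tcp_pos: [0.5143, 0.2286, 0.0587]
ee_rot: [-0.654, 0.757, -0.001, 0.001]
ft_force: [-1.4, -0.2, 4.0]
opening: 0.0112
```

```bash
cat > f.py <<'E'
from h import *
np.set_printoptions(precision=4,suppress=True)
F=[]
for i in range(6):
    if i: vision.read_camera('wrist')
    o=readout.observe();F.append(np.r_[o['ft_force'],o['moment'],o['tcp_pos']])
print(o['t'],np.mean(F,0),np.std(F,0)[:3],o['ee_rot'])
E
python3 f.py
```

```text
13.95 [-1.202  -0.6776  3.3178 -0.3019  0.5957  0.0263  0.5143  0.2286  0.0587] [0.2744 0.4527 0.6078] [-0.6536  0.7568 -0.0009  0.0011]
```

Request:
send_rows --increments '[[[0, 0, 0.0005, 0, 0], [0, 0, 0.001, 0, 0], [0, 0, 0.0015, 0, 0], [0, 0, 0.002, 0, 0], [0, 0, 0.0024, 0, 0], [0, 0, 0.0024, 0, 0], [0, 0, 0.0024, 0, 0], [0, 0, 0.0024, 0, 0], [0, 0, 0.0024, 0, 0], [0, 0, 0.0024, 0, 0]]]'

```text
t: 14.95
tcp_pos: [0.5143, 0.2286, 0.0565]
ee_rot: [-0.654, 0.757, -0.001, 0.001]
ft_force: [-2.4, -1.3, 7.2]
opening: 0.011
```

```bash
python3 f.py; python3 - <<'E'
from h import *
np.set_printoptions(precision=4,suppress=True)
from scipy.spatial.transform import Rotation as Ro
import pickle
p=cam('wrist','w9');q=cam('scene','s9');t=cam('top','t9');pickle.dump((p,q,t),open('w9.pkl','wb'))
o=readout.observe();print(Ro.from_quat(o['ee_rot']).as_matrix(),o['opening'])
a=cv2.imread('pics/s9.png')[170:230,260:350];cv2.imwrite('pics/s9c.png',cv2.resize(a,None,fx=8,fy=8,interpolation=cv2.INTER_CUBIC))
a=cv2.imread('pics/w9.png');cv2.imwrite('pics/w9c.png',cv2.resize(a[20:330,40:380],None,fx=1.9,fy=1.9,interpolation=cv2.INTER_CUBIC))
x,y,z=o['tcp_pos'];yaw=np.radians(psi(o['ee_rot'])-180)
for s in (.003,.004,.005):
  R=frame(.5597,.2208,np.radians(-8.4),.05-s,[[0,-67,14],[90,-37,20],[90,36,20],[0,-110,14],[-130,0,0]]);print(s,((proj(p,R)-[40,20])*1.9).round(1).tolist())
E
```

```text
15.2 [-2.494  -1.1711  7.0745 -0.3545  1.0669 -0.008   0.5143  0.2286  0.0565] [0.522  0.59   0.4466] [-0.6536  0.7568 -0.001   0.0012]
[[-0.1454 -0.9894  0.0031]
 [-0.9894  0.1454  0.0001]
 [-0.0005 -0.003  -1.    ]] 0.011017534048688278
0.003 [[219.0, 173.4], [-148.8, 305.8], [-70.6, 557.1], [199.3, -38.4], [712.4, 411.0]]
0.004 [[220.4, 173.1], [-145.1, 304.6], [-67.8, 554.7], [201.0, -37.1], [710.8, 409.4]]
0.005 [[221.8, 172.7], [-141.4, 303.4], [-65.1, 552.2], [202.7, -35.9], [709.2, 407.8]]
```

View pics/w9c.png

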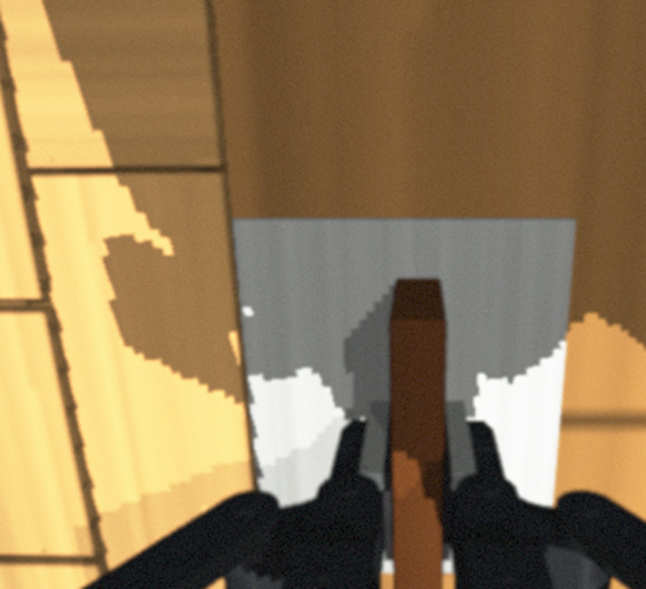

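View pics/s9c.png

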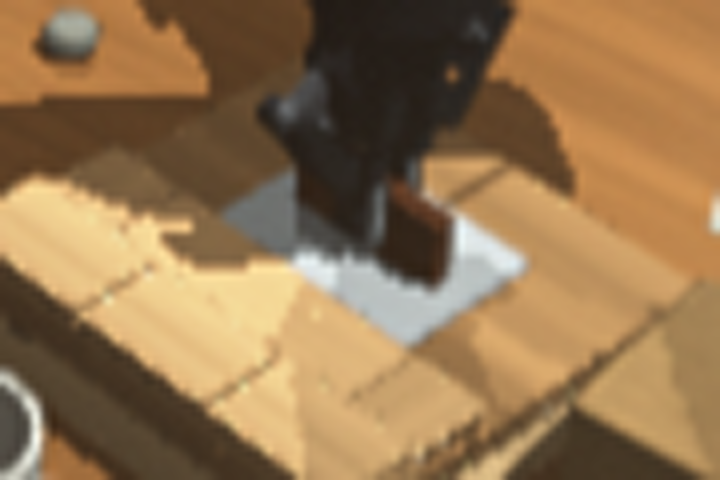

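```bash
python3 - <<'E'
from h import *
np.set_printoptions(precision=3,suppress=True)
import pickle
p8,q8=pickle.load(open('w8.pkl','rb'));p9,q9,t9=pickle.load(open('w9.pkl','rb'));t0=pickle.load(open('ps0.pkl','rb'))['top']
g=lambda p:cv2.cvtColor(p['image'],cv2.COLOR_RGB2GRAY).astype(np.float32)
# scene: ECC translation on rear side/hidden-shadow-free patches vs predicted by sink
def ecc(a,b,x0,x1,y0,y1):
    A,B=g(a)[y0:y1,x0:x1],g(b)[y0:y1,x0:x1];W=np.eye(2,3,dtype=np.float32)
    c,W=cv2.findTransformECC(A,B,W,cv2.MOTION_TRANSLATION,(3,200,1e-5),None,3);return c,W[:,2]
x=frame(.5597,.2208,np.radians(-8.4),.064,[[40,60,0]]);d=(proj(q8,x-[0,0,.004])-proj(q8,x))[0];print('scene pred 4mm',d)
for r in [(262,300,205,228),(285,330,195,235),(256,345,190,240)]:
    print('scene',r,*ecc(q8,q9,*r))
o=readout.observe();print(o['t'],o['tcp_pos'])
# wrist: shift predicted per sink at shingle
X=frame(.5597,.2208,np.radians(-8.4),.064,[[20,-20,0],[50,-60,6]])
for s in (.002,.003,.004,.005): print(s,(proj(p9,X-[0,0,s])-proj(p8,X)).ravel())
print('wrist',*ecc(p8,p9,75,160,90,125), *ecc(p8,p9,40,90,165,310))
E
```

```text
scene pred 4mm [-0.07   0.907]
scene (262, 300, 205, 228) 0.9968165807150156 [-0.081  0.664]
scene (285, 330, 195, 235) 0.9804893490270035 [-0.327  0.95 ]
scene (256, 345, 190, 240) 0.98823200081662 [-0.087  0.668]
15.35 [0.514 0.229 0.056]
0.002 [-3.327  3.171 -6.228  1.217]
0.003 [-2.456  2.365 -4.623  0.894]
0.004 [-1.597  1.569 -3.04   0.575]
0.005 [-0.749  0.783 -1.479  0.261]
wrist 0.9484922054681206 [-2.499  0.332] 0.98773445167981 [-2.814  1.384]
```

Request:
send_rows --increments '[[[0, 0, 0.0003, 0, 0], [0, 0, 0.0004, 0, 0], [0, 0, 0.0005, 0, 0], [0, 0, 0.0005, 0, 0], [0, 0, 0.0005, 0, 0], [0, 0, 0.0005, 0, 0], [0, 0, 0.0005, 0, 0], [0, 0, 0.0005, 0, 0], [0, 0, 0.0005, 0, 0], [0, 0, 0.0005, 0, 0]]]'

```text
t: 16.35
tcp_pos: [0.5143, 0.2286, 0.0563]
ee_rot: [-0.654, 0.757, -0.001, 0.001]
ft_force: [-1.9, -0.6, 7.1]
opening: 0.0113
```

```bash
python3 f.py; python3 - <<'E'
from h import *
t=cam('top','t10');a=cv2.imread('pics/t10.png');cv2.imwrite('pics/t10c.png',cv2.resize(a[100:340,110:440],None,fx=2.4,fy=2.4,interpolation=cv2.INTER_CUBIC))
E
```

```text
16.6 [-2.204  -1.1153  7.1302 -0.3416  1.1418  0.0089  0.5143  0.2286  0.0562] [0.4136 0.5795 0.1651] [-0.6537  0.7568 -0.001   0.0012]
```

View pics/t10c.png

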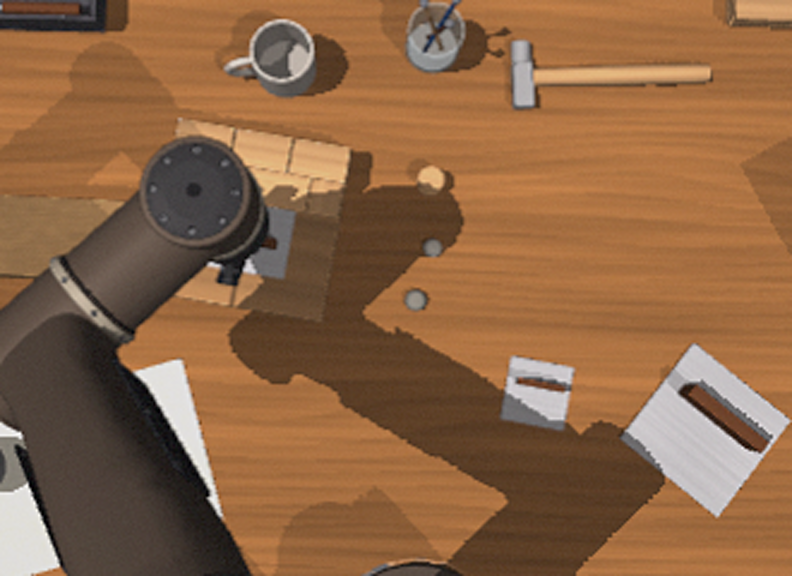

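```bash
python3 -c "
from bench import order
print(order.sign_off())"
```

```text
the job is handed in; nothing more can be done
None
```

The 110 mm flashing is tucked under the middle shingle and pressed down on the deck. I handed the job in at about 16.7 s with the gripper still holding the batten.

- **Insertion:** it is about 25 mm in and within about 1 mm of centre. The tool's yaw matched the roof's to within about 0.1°, and the last sheet-edge check was within about 0.2°. No force built up on the way in. The camera images showed no lift of the shingle, though I had no direct reading of its joint.
- **Press:** the push reads 7.1 N and the tool height gives about 3.9 mm of sink. Just before the last 0.3 mm, comparing images gave a looser 3–4 mm, which disagrees slightly with the force reading.
- **Forces:** I also read a sideways force of about 2.5 N and a small moment. The tool tilt barely changed from when I gripped the sheet on the table, so I judged the sheet flat without measuring it directly.
- **Other objects:** the last top view showed the pebbles, spool, mug, jar, hammer and the two other flashings undisturbed. The egg box was partly hidden by the arm in that view.

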